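# Strip a print roller for washing

### The job

Take the tall print roller in the dock apart for washing: turn the lock bar beside it off the spindle's flange (nobody remembers which way this lock turns, so try it gently and feel which way gives), then draw the spindle straight up out of the roller while the roller stays standing in its nest, and hang the spindle upright by its flange, well inside the slot of the dark wooden fork rack. After that, stand the bare roller upright in the white draining tray, let go of everything, and leave the short roller and the other things on the table where they are.

Things in the scene. Friction and masses are not known exactly. Their poses are not given: they have to be found in the camera images.
- dock_lock (a point): Centre of the grip bar of the tall roller's lock, on its vertical turning axis, 155 mm above the table; its frame is the dock's and does not turn. Black upright bar 46 mm long, 14 mm thick, 130 to 170 mm above the table, along the dock's x at the start. One way it is blocked at once, the other way it turns 1.2 rad against about 0.1 N m and stays where left. Which way varies and cannot be seen
- dock_arm (a point): Where the end of the lock's arm is at the start (does not move with it): over the edge of the spindle's flange. The flat dark steel arm, 16 mm wide, 122 to 130 mm above the table, turns with the grip bar and reaches 69 mm from the lock's axis. Turned 0.6 rad it is clear of the flange, at 1.0 rad also of fingers that take the roller along the dock's y
- dock: Fixed aluminium plate 180 x 250 x 12 mm; origin on the table under the tall roller's axis. Its +x points from the tall roller to that roller's lock, whose axis is 85 mm away on a 28 mm post. A spare nest with the short roller and its own lock of the same look is 150 mm to -y
- dock_nest (a point): Centre of the tall roller's nest, on the plate, 12 mm above the table. Each nest is a low ring, 80 mm outside diameter, 8 mm high, in which a roller stands
- drum_mid (a point): Centre (half-way up) of the tall roller: plain black rubber cylinder, 60 mm diameter, 100 mm high, about 0.4 kg, with a 22 mm bore right through along its z axis. It starts upright in its nest with the spindle in it and is held by its weight only
- drum: The same tall roller; origin at the centre of its underside
- spindle_grip (a point): Centre of the spindle's round upright wooden handle, 24 mm diameter, 50 mm high, 120 to 170 mm above the table at the start. Spindle, about 0.3 kg, z axis up: steel stem 20 mm diameter, 98 mm long, then flange 52 mm diameter, 8 mm thick, then handle. This point is 131 mm above the stem's lower end, 33 mm above the flange's underside
- spindle_flange (a point): Centre of the underside of the spindle's flange, 98 mm above the stem's lower end. At the start the flange rests on the tall roller and the stem fills its bore with 1 mm play all round
- spindle_tip (a point): Centre of the lower end of the spindle's stem
- spindle: The same spindle; origin at the lower end of the stem
- fork_seat (a point): Where the centre of the flange's underside belongs when the spindle hangs in the fork: on the upper face of the fork plate, 130 mm above the table. The slot, 26 mm wide, is open to the fork's -x: its mouth is 35 mm to -x of this point, its end 15 mm to +x. The stem goes in from -x and the flange rests on the two arms beside the slot
- fork: Fixed dark wooden fork rack; origin on the table under the seat point. Plate 90 mm wide, 10 mm thick, on a back board that begins 31 mm to +x of the origin, on a base 10 mm thick. The fork and the tray may have exchanged places
- tray_in (a point): Centre of the inner floor of the white draining tray, 5 mm above the table: a fixed open tray, 160 x 160 mm, 25 mm high, walls 5 mm thick
- short_drum_mid (a point): Centre of the short roller, 60 mm diameter, 60 mm high, no spindle, in the spare nest: leave it
- jar_a: White jar with black lid, 72 mm diameter, 80 mm high, origin under its centre: leave it
- jar_b: White jar with black lid, 84 mm diameter, 95 mm high, origin under its centre: leave it
- tape: Roll of tape lying flat, 100 mm diameter, 25 mm high: leave it
- mug: White mug, 80 mm diameter, 90 mm high: leave it
- brush: Brush lying on the table: leave it
- squeegee: Wooden squeegee lying on the table, 160 mm long, 35 mm high: leave it
Not all that is in view belongs to the job. What is shaped like the spindle but blue or orange is not meant. What is shaped like the fork but green is not meant.

How it is judged:
By the outcome, as a careful person would: the job done as asked, in the order asked, and still so for the second after the job is handed in, with the robot touching nothing.
It also fails if it takes over 70 s, if anything falls off the work surface, if the arm or the gripper's body presses on something with over 40 N, if the wrist force passes 120 N, or if a joint passes its speed limit or range.

### The arm

A 6-joint arm with a two-finger parallel gripper is mounted at the origin on the work surface. World frame = base frame: x ahead of the robot, y to its left, z up, the work surface at z = 0. Lengths are in m, angles in degrees, forces in N, time in s.
With the tool pointing down it reaches from about 0.25 to 0.775 m from the base axis. Payload 4 kg.
Tool frame: the origin (TCP) lies at the very end of the fingers, on their centre line; the grasp point (between the pads) lies 19 mm behind it (robot.hold_point_z is the z of the grasp point in the tool frame, in m); z points along the fingers, y is the line along which they close (so a half turn about z gives the same grasp; the last joint's range is limited). The gripper opens to 94 mm and grips with 3 to 60 N. Pads are 16 mm wide; open, the fingers measure 119 mm over their backs; the gripper's body (75 mm by 177 mm) begins 78 mm behind the grasp point.
Start: joints at [-69.047, 4.996, 78.535, -0, 96.463, -5.907], TCP at [0.248, -0.491, 0.206] pointing down, gripper open.
Joint ranges: [-177.83, 177.83], [-43.37, 116.18], [15.69, 146.23], [-61.86, 241.86], [9.47, 152.12], [-147.06, 147.06]. Speed limits (degrees/s): [159.86, 159.86, 180, 180, 180, 180].

### API

Orientations are given as [roll, pitch, yaw] about the fixed x, y, z axes, in that order (R = Rz(yaw) Ry(pitch) Rx(roll)).
In Python, from plant import robot gives the robot as it stands. The module is installed in compiled form; this text tells all that it offers.
- The arm moves only by the shell command python3 -m jog 'ROWS' [OPENING]. ROWS is JSON, a list of rows, each a list of 4 numbers: the shift along the tool's x, y, z in mm, then the turn about the tool's z in rad. In form: [[tx, ty, tz, twist], ...]. A call has 1 to 20 rows; each row shifts and turns the commanded pose from where the row before left it, along the tool's axes as they then stand; what a row does not reach is not made up. A row lasts 1/10 s, in which the tool goes at most 50 mm and 8.59 degrees, less where a joint would pass 70% of its speed; a pose out of reach is approached as far as the arm can. A call is refused whole if a number of a shift passes 50 or a number of a turn 0.15, either way. A call with a gripper value outside its range is refused whole. OPENING is the opening, from 0 (shut) to 1 (fully open), set as the call begins (- or left out, the last holds). The fingers move at their own pace and stop on an object; the grip force is fixed at half the most. Time passes only in rows, so rows that do not move let the fingers close. It gives the time, the measured TCP pose, the force, the opening and the grip force at its end, in the units of the state.
- robot.sense(): the state, without advancing time (a new reading comes with each control period).
- robot.snapshot(name): name is "scene" or "top" or "wrist"; returns (picture, depth): 420x560x3 uint8, red, green, blue; 420x560 float32, m along the optical axis (not along the pixel's ray), 0 where there is no reading.
- robot.camera_model(name): a dict with "mtx" (3x3 intrinsics, pixels), "xyz" and "orientation" of the camera in the world; the wrist camera has in their place "tool_from_camera" (4x4, takes a point from camera to tool coordinates, whose origin is the TCP and whose axes are the flange's). Camera axes: x right, y down, z forward; pixel columns grow to the right and rows downward; lengths in m; the calibration is good to about 2 mm. A picture is of the moment at which its call begins: read the wrist's pose just before it. camera_model takes no time and is no camera call.
- robot.job_done(): hands the job in; it is judged then, once.
The state is a dict: "t": time; "joints": joint angles; "qvel": joint speeds; "tau": joint torques, N m; "tool_pos": TCP position; "tcp_rot": TCP orientation; "contact_force": force on the tool from outside, world axes, zero at the start; "ft_torque": the same for the moment, N m; "opening": finger opening in m; "grip_force": force on a finger pad.
Only numpy, scipy, OpenCV 4.12 (cv2) and the standard library are available. Lean on these libraries where they do the work, as an engineer would, in place of code of your own. Each camera call takes 0.05 s, during which the arm holds its last target. There are 200 camera calls.

## Working session

There is one attempt and no reset: what is moved stays moved. The work goes in short steps, Python scripts to look and compute and a shell command to move; the robot and the scene stay as the last step left them, time stands still between calls to the robot, and variables do not carry over. Pictures are saved under pics/ and viewed, at most 10 in all, crops included, and the job is handed in when it is done.

```bash
mkdir -p pics; cat > h.py <<'E'
import numpy as np, cv2
from plant import robot
from scipy.spatial.transform import Rotation as R
def cam(n):
    m=robot.camera_model(n);K=np.array(m["mtx"])
    if n=="wrist":
        s=robot.sense();T=np.eye(4);T[:3,:3]=R.from_euler("xyz",s["tcp_rot"],degrees=True).as_matrix();T[:3,3]=s["tool_pos"]
        T=T@np.array(m["tool_from_camera"])
    else:
        T=np.eye(4);o=np.array(m["orientation"])
        T[:3,:3]=o if o.shape==(3,3) else R.from_euler("xyz",o,degrees=True).as_matrix();T[:3,3]=m["xyz"]
    return K,T
def shot(n):
    K,T=cam(n);im,d=robot.snapshot(n);np.savez(f"{n}.npz",im=im,d=d,K=K,T=T);return im,d,K,T
def cloud(d,K,T):
    v,u=np.mgrid[:d.shape[0],:d.shape[1]]
    p=np.stack([(u-K[0,2])/K[0,0]*d,(v-K[1,2])/K[1,1]*d,d],-1)@T[:3,:3].T+T[:3,3]
    p[d==0]=np.nan;return p
def onplane(uv,z,K,T):
    r=T[:3,:3]@np.linalg.solve(K,[uv[0],uv[1],1]);return T[:3,3]+r*(z-T[2,3])/r[2]
E
python3 - <<'E'
from h import *
print(robot.sense()); print(robot.camera_model("top"),robot.hold_point_z)
for n in("top","scene"):
    im,d,K,T=shot(n);cv2.imwrite(f"pics/{n}.png",im[:,:,::-1])
E
```

```text
{'t': 0.0, 'joints': array([-6.90476717e+01,  5.03882507e+00,  7.86202966e+01, -1.12258422e-03,
        9.64631951e+01, -5.90588346e+00]), 'qvel': array([-0.07111884,  0.04297207, -0.00463164,  0.0342236 ,  0.05127558,
       -0.05592899]), 'tau': array([-7.78232206e-04, -3.40175664e+01, -3.02429652e+01,  7.17055681e-02,
        3.29722592e-02, -1.90703781e-04]), 'tool_pos': array([ 0.24829308, -0.49017541,  0.20434627]), 'tcp_rot': array([-1.79878218e+02, -1.14759424e-02,  2.68580744e+01]), 'contact_force': array([-0.17394146, -0.8080337 ,  0.04236131]), 'ft_torque': array([ 0.01237996, -0.04646104,  0.01472783]), 'grip_force': 0.0, 'opening': 0.09368595132620468}
{'mtx': array([[391.60450156,   0.        , 276.34001961],
       [  0.        , 391.60450156, 207.02192979],
       [  0.        ,   0.        ,   1.        ]]), 'xyz': array([ 0.39111391, -0.01263795,  1.3515776 ]), 'orientation': array([-1.70643434e+02,  5.51062853e-03, -8.88276868e+01])} -0.0188
```

View pics/top.png

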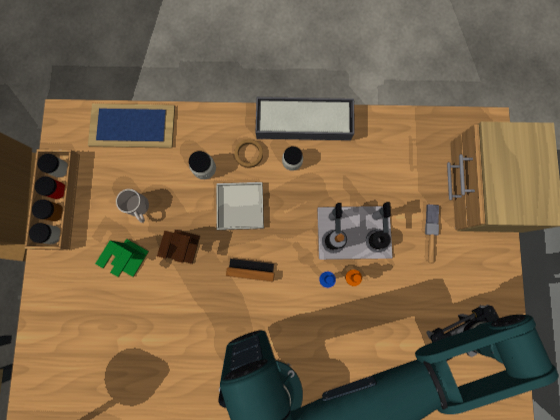

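View pics/scene.png

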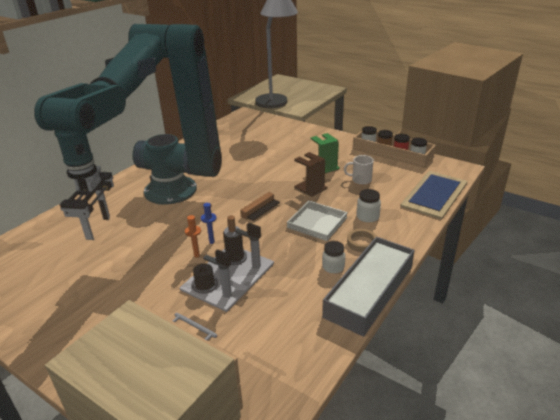

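Top view: the tall roller with the wooden-handled spindle is at (336,240), with its lock at (338,210). The short roller is at (379,239), with its lock at (387,208). The blue spindle (327,280), orange spindle (354,278) and green fork (121,258) are decoys. The brown fork is at (178,247) and the draining tray at (240,205); the black-rimmed tray at (305,117) is not meant.

```bash
python3 - <<'E'
from h import *
z=np.load("top.npz");im,d,K,T=[z[k] for k in("im","d","K","T")]
p=cloud(d,K,T)
def comp(n,box,zlo,zhi):
    u0,v0,u1,v1=box;q=p[v0:v1,u0:u1].reshape(-1,3);c=im[v0:v1,u0:u1].reshape(-1,3)
    m=(q[:,2]>zlo)&(q[:,2]<zhi);q=q[m]
    if len(q)<3: print(n,len(q));return
    r=cv2.minAreaRect((q[:,:2]*1000).astype(np.float32))
    print(n,len(q),'mean',q.mean(0).round(4),'rect',np.round(r[0],1),np.round(r[1],1),round(r[2],1))
comp("handle",(320,220,360,262),.14,.19)
comp("flange",(320,220,360,262),.112,.135)
comp("lock",(325,195,352,228),.14,.19)
comp("shortlock",(375,195,400,222),.14,.19)
comp("shortdrum",(362,225,400,255),.05,.1)
comp("plate",(310,200,400,265),.006,.018)
comp("fork plate",(155,225,205,268),.12,.14)
comp("fork top",(155,225,205,268),.142,.3)
comp("tray",(210,175,270,235),.018,.035)
comp("jarb",(180,140,225,190),.07,.12);comp("jara",(280,140,310,172),.06,.12);comp("mug",(110,180,170,225),.06,.12);comp("blue",(315,265,340,292),.08,.25);comp("orange",(342,265,366,290),.08,.25)
comp("sq",(220,250,280,285),.015,.1)
a=cv2.resize(im[190:290,310:410],(500,500),interpolation=3);b=cv2.resize(im[215:275,150:210],(500,500)[::1],interpolation=3)
cv2.imwrite("pics/crop.png",cv2.resize(np.hstack([a,b]),(800,400))[:,:,::-1])
E
```

```text
handle 59 mean [ 0.4952 -0.2023  0.1657] rect [ 496.1 -203.1] [21.9 22.6] 66.2
flange 233 mean [ 0.5066 -0.2008  0.1222] rect [ 511.2 -204.1] [52.7 87.4] 84.1
lock 92 mean [ 0.5797 -0.1993  0.1651] rect [ 580.5 -200. ] [13.3 44.1] 89.9
shortlock 107 mean [ 0.5853 -0.3482  0.1635] rect [ 585.8 -350.3] [45.1 14.9] 2.2
shortdrum 253 mean [ 0.5004 -0.3509  0.0699] rect [ 501.5 -352.7] [55.8 58.6] 0.3
plate 2483 mean [ 0.5264 -0.2714  0.0116] rect [ 535.9 -286. ] [211.3 300. ] 0.3
fork plate 622 mean [0.464  0.3081 0.1287] rect [460.9 309.2] [88.7 83.5] 76.9
fork top 0
tray 270 mean [0.6106 0.1157 0.0238] rect [627.5 130.3] [192.  180.5] 3.0
jarb 419 mean [0.7438 0.2493 0.0921] rect [745.6 251.2] [73.9 73.3] 73.2
jara 279 mean [ 0.7774 -0.0601  0.0786] rect [778.8 -60.8] [61.3 60.9] 1.0
mug 269 mean [0.6031 0.4753 0.0787] rect [604.2 468.3] [100.8  78.9] 61.1
blue 217 mean [ 0.37   -0.1708  0.1176] rect [ 369.8 -171.7] [46.4 50.2] 1.7
orange 221 mean [ 0.3764 -0.2518  0.1185] rect [ 376.2 -254.7] [49.7 47.8] 3.2
sq 531 mean [0.3853 0.0739 0.0306] rect [394.5  74.4] [160.1  59.8] 84.1
```

View pics/crop.png

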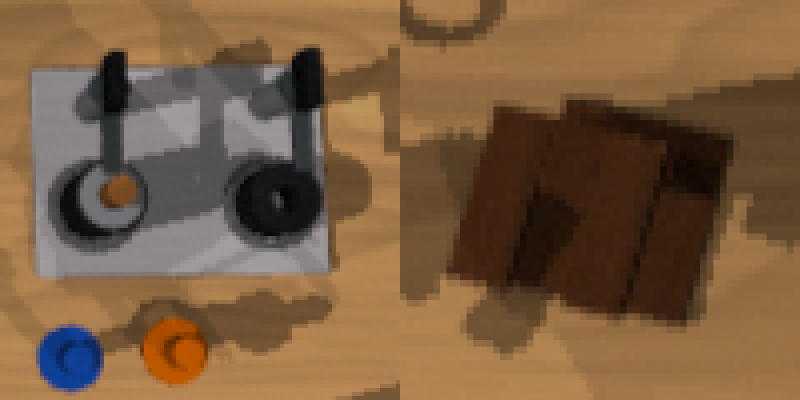

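The crop confirms the choice: the wooden handle at (120,190) sits on the grey flange in the left nest, with its lock bar above it. The fork slot opens toward image-down, about -13° yaw. I'll move over the dock for a close look.

```bash
python3 -m jog '[[0,0,-45,0.145],[0,0,-45,0.145],[0,0,-45,0.145],[24,-25,0,0],[24,-25,0,0],[24,-25,0,0],[24,-25,0,0],[24,-25,0,0],[24,-25,0,0],[24,-25,0,0],[24,-25,0,0],[24,-25,0,0],[24,-25,0,0],[0,0,0,0],[0,0,0,0]]' 1
cat > look.py <<'E'
from h import *
import sys
im,d,K,T=shot("wrist");p=cloud(d,K,T)
cv2.imwrite(f"pics/{sys.argv[1]}.png",im[:,:,::-1])
E
python3 look.py w1; python3 - <<'E'
from h import *
z=np.load("wrist.npz");im,d,K,T=[z[k] for k in("im","d","K","T")];p=cloud(d,K,T)
print(T.round(3)[:3].tolist())
def comp(n,cx,cy,r,zlo,zhi):
    q=p.reshape(-1,3);m=(q[:,2]>zlo)&(q[:,2]<zhi)&(np.hypot(q[:,0]-cx,q[:,1]-cy)<r);q=q[m]
    if len(q)<3: print(n,len(q));return
    r=cv2.minAreaRect((q[:,:2]*1000).astype(np.float32));print(n,len(q),q.mean(0).round(4),np.round(r[0],1),np.round(r[1],1),round(r[2],1),np.percentile(q[:,2],[5,50,95]).round(4))
comp("handle",.496,-.203,.03,.164,.18)
comp("lock",.58,-.2,.035,.164,.18)
comp("shortlock",.586,-.35,.035,.164,.18)
comp("flange",.496,-.203,.035,.117,.124)
comp("arm",.55,-.2,.03,.124,.135)
E
```

```text
t: 1.6
tool_pos: [0.48, -0.2323, 0.3398]
tcp_rot: [-180.0, 0.1, 2.0]
contact_force: [0.7, 0.5, 0.1]
opening: 0.0941
grip_force: 0.0
[[0.035, -0.964, -0.262, 0.557], [-0.999, -0.034, -0.009, -0.23], [0.0, 0.263, -0.965, 0.519]]
handle 294 [ 0.4973 -0.2052  0.1699] [ 496.9 -205.3] [22.3 22. ] 0.9 [0.1682 0.17   0.1713]
lock 504 [ 0.582  -0.2023  0.1702] [ 581.5 -201.8] [44.7 13.8] 1.3 [0.1683 0.1703 0.1717]
shortlock 547 [ 0.5869 -0.3505  0.1699] [ 586.7 -351.6] [44.6 14.6] 1.6 [0.166  0.1702 0.1719]
flange 616 [ 0.498  -0.2065  0.1201] [ 496.3 -204.6] [49.3 50.4] 5.7 [0.1188 0.1201 0.1214]
arm 420 [ 0.5447 -0.2038  0.1306] [ 549.2 -201.2] [29.4 56.3] 88.7 [0.1291 0.1306 0.132 ]
```

View pics/w1.png

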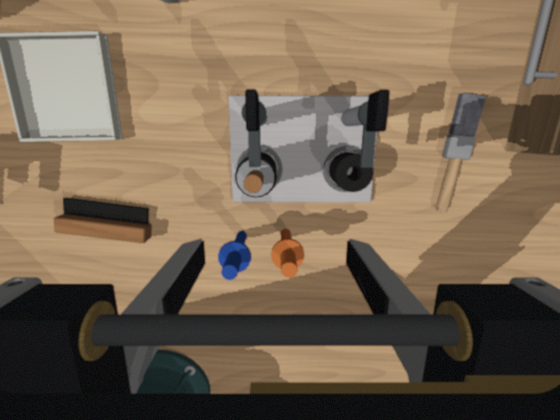

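The wrist view shows the lock bar at (252,110), the wooden handle at (253,180) and its arm between them. That puts the lock at (0.5815,-0.202) and the spindle at (0.497,-0.205), with dock yaw 2°. Next I'll grip the lock.

```bash
python3 -m jog '[[20.5,-5.3,0,0],[20.5,-5.3,0,0],[20.5,-5.3,0,0],[20.5,-5.3,0,0],[20.5,-5.3,0,0],[0,0,40,0],[0,0,40,0],[0,0,40,0],[0,0,40,0],[0,0,25,0],[0,0,15,0],[0,0,0,0],[0,0,0,0]]' 1; python3 -m jog '[[0,0,0,0],[0,0,0,0],[0,0,0,0],[0,0,0,0],[0,0,0,0],[0,0,0,0],[0,0,0,0],[0,0,0,0]]' 0;  python3 -c "
from h import *
s=robot.sense();print(s['ft_torque'],s['tcp_rot'])"
```

```text
t: 2.95
tool_pos: [0.5818, -0.2038, 0.1419]
tcp_rot: [179.9, -0.1, 1.9]
contact_force: [-0.3, -0.9, -0.2]
opening: 0.094
grip_force: 0.0
t: 3.75
tool_pos: [0.5814, -0.2027, 0.1404]
tcp_rot: [180.0, 0.0, 1.9]
contact_force: [-0.3, -0.6, 0.5]
opening: 0.0334
grip_force: 0.0
[0.06517067 0.0057929  0.01531675] [1.79997746e+02 4.60412336e-03 1.93834749e+00]
```

```bash
python3 -m jog '[[0,0,0,0],[0,0,0,0],[0,0,0,0],[0,0,0,0],[0,0,0,0],[0,0,0,0]]' 0; P='from h import *
s=robot.sense();print("TQ",s["ft_torque"].round(3),s["tcp_rot"])'; python3 -c "$P"; python3 -m jog '[[0,0,0,0.03],[0,0,0,0.03],[0,0,0,0],[0,0,0,0]]'; python3 -c "$P"
```

```text
t: 4.35
tool_pos: [0.5814, -0.201, 0.1404]
tcp_rot: [-179.8, 0.0, 2.0]
contact_force: [-1.0, 4.6, 1.7]
opening: 0.0136
grip_force: 30.0
TQ [ 0.827  0.117 -0.045] [-1.79829550e+02  2.19380901e-02  1.99864879e+00]
t: 4.75
tool_pos: [0.5813, -0.201, 0.1404]
tcp_rot: [-179.8, 0.1, -1.3]
contact_force: [-1.1, 5.3, 0.5]
opening: 0.014
grip_force: 30.9
TQ [0.967 0.184 0.558] [-1.79843447e+02  5.34552733e-02 -1.31986767e+00]
```

```bash
P='from h import *
s=robot.sense();print("TQ",s["ft_torque"].round(3),s["tcp_rot"])'; python3 -m jog '[[0,0,0,-0.03],[0,0,0,-0.03],[0,-1,0,-0.04],[0,0,0,-0.04],[0,0,0,0],[0,0,0,0]]'; python3 -c "$P"
```

```text
t: 5.35
tool_pos: [0.5813, -0.2009, 0.1405]
tcp_rot: [-179.9, 0.0, 6.5]
contact_force: [-1.0, 4.3, 1.3]
opening: 0.0139
grip_force: 30.0
TQ [0.946 0.216 0.093] [-1.79917777e+02  1.85839245e-02  6.52634754e+00]
```

```bash
P='from h import *
s=robot.sense();print("TQ",s["ft_torque"].round(3),s["tcp_rot"])'; python3 -m jog '[[0,0,0,-0.05],[0,0,0,-0.05],[0,0,0,0],[0,0,0,0]]'; python3 -c "$P"
```

```text
t: 5.75
tool_pos: [0.5813, -0.2009, 0.1404]
tcp_rot: [-179.9, 0.0, 12.3]
contact_force: [-0.6, 5.3, 1.3]
opening: 0.0137
grip_force: 30.0
TQ [0.924 0.253 0.16 ] [-1.79906568e+02  1.25638691e-02  1.22569140e+01]
```

It gives this way (low torque, no slip). I'll turn on to about 1.15 rad.

```bash
P='from h import *
s=robot.sense();print("TQ",s["ft_torque"].round(3),s["tcp_rot"])'; python3 -m jog '[[0,0,0,-0.1],[0,0,0,-0.1],[0,0,0,-0.1],[0,0,0,-0.1],[0,0,0,-0.1],[0,0,0,-0.1],[0,0,0,-0.1],[0,0,0,-0.1],[0,0,0,-0.1],[0,0,0,-0.07],[0,0,0,0],[0,0,0,0]]'; python3 -c "$P"
python3 -m jog '[[0,0,0,0],[0,0,0,0],[0,0,0,0],[0,0,0,0],[0,0,0,0],[0,0,0,0],[0,0,0,0],[0,0,-10,0],[0,0,-45,0],[0,0,-45,0],[0,0,-45,0],[0,0,-40,0],[0,0,0,0]]' 1
python3 look.py w2; python3 - <<'E'
from h import *
z=np.load("wrist.npz");im,d,K,T=[z[k] for k in("im","d","K","T")];p=cloud(d,K,T)
def comp(n,cx,cy,r,zlo,zhi):
    q=p.reshape(-1,3);m=(q[:,2]>zlo)&(q[:,2]<zhi)&(np.hypot(q[:,0]-cx,q[:,1]-cy)<r);q=q[m]
    if len(q)<3: print(n,len(q));return
    r=cv2.minAreaRect((q[:,:2]*1000).astype(np.float32));print(n,len(q),q.mean(0).round(4),np.round(r[0],1),np.round(r[1],1),round(r[2],1))
comp("handle",.496,-.203,.03,.164,.18)
comp("lock",.58,-.2,.035,.164,.18)
comp("arm",.58,-.2,.08,.124,.134)
E
```

```text
t: 6.95
tool_pos: [0.5809, -0.2005, 0.1404]
tcp_rot: [-179.9, -0.1, 67.8]
contact_force: [-1.6, 6.5, 0.7]
opening: 0.014
grip_force: 30.0
TQ [0.963 0.359 0.058] [-1.79881978e+02 -8.52454413e-02  6.78476260e+01]
t: 8.25
tool_pos: [0.583, -0.2024, 0.335]
tcp_rot: [179.1, 0.0, 67.8]
contact_force: [-0.5, -0.0, 0.6]
opening: 0.0941
grip_force: 0.0
handle 286 [ 0.4978 -0.2034  0.1699] [ 497.2 -203.9] [22.7 22.7] 59.4
lock 401 [ 0.5821 -0.1999  0.1703] [ 581.9 -200.3] [44.5 12.4] 67.7
arm 527 [ 0.567  -0.2272  0.1305] [ 543.3 -210.6] [82.3 90.2] 61.1
```

View pics/w2.png

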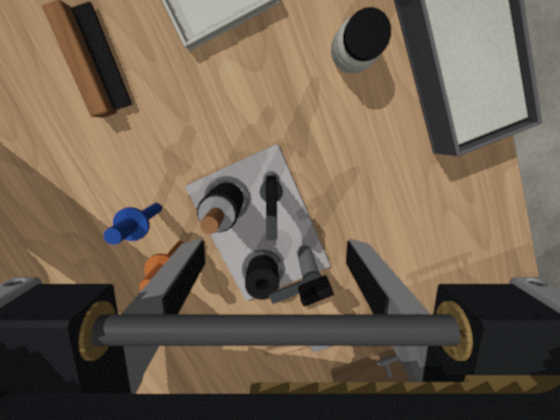

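The view shows the arm now lying from the lock post (270,180) toward (270,235), along dock -y and clear of the flange. The lock is turned 1.15 rad. Next is the spindle handle.

```bash
python3 -m jog '[[0,0,0,0.143],[0,0,0,0.143],[0,0,0,0.143],[0,0,0,0.143],[0,0,0,0.143],[0,0,0,0.143],[0,0,0,0.143],[0,0,0,0.147],[-43,-0.5,0,0],[-43,-0.5,0,0],[0,0,40,0],[0,0,40,0],[0,0,40,0],[0,0,30,0],[0,0,0,0],[0,0,0,0]]' 1; python3 -c "
from h import *
print(robot.sense()['tool_pos'])"
```

```text
t: 9.9
tool_pos: [0.4949, -0.2035, 0.1748]
tcp_rot: [-179.9, 0.1, 2.1]
contact_force: [0.4, 1.0, 0.2]
opening: 0.0941
grip_force: 0.0
[ 0.49489169 -0.203546    0.17480107]
```

```bash
python3 -m jog '[[2,1,25,0],[0,0,20,0],[0,0,0,0]]' 1; python3 -m jog '[[0,0,0,0],[0,0,0,0],[0,0,0,0],[0,0,0,0],[0,0,0,0],[0,0,0,0],[0,0,0,0],[0,0,0,0],[0,0,0,0],[0,0,0,0],[0,0,0,0],[0,0,0,0],[0,0,0,0]]' 0
```

```text
t: 10.2
tool_pos: [0.4971, -0.2046, 0.1299]
tcp_rot: [-179.9, 0.1, 2.1]
contact_force: [0.5, 0.3, -0.2]
opening: 0.0943
grip_force: 0.0
t: 11.5
tool_pos: [0.4974, -0.2046, 0.1304]
tcp_rot: [-180.0, 0.0, 2.1]
contact_force: [-0.4, 1.4, 0.1]
opening: 0.0235
grip_force: 30.0
```

```bash
python3 -m jog '[[0,0,-4,0],[0,0,-8,0],[0,0,-10,0],[0,0,-10,0],[0,0,-10,0],[0,0,0,0]]';  python3 -m jog '[[0,0,-10,0],[0,0,-10,0],[0,0,-10,0],[0,0,-10,0],[0,0,-10,0],[0,0,-10,0],[0,0,-10,0],[0,0,-20,0],[0,0,-30,0],[0,0,-30,0],[0,0,0,0]]'
python3 - <<'E'
from h import *
im,d,K,T=shot("scene");
cv2.imwrite("pics/s2.png",cv2.resize(im[90:310,150:400],(750,594))[:,:,::-1])
im,d,K,T=shot("top");p=cloud(d,K,T);q=p.reshape(-1,3)
m=(q[:,2]>.12)&(q[:,2]<.14)&(np.hypot(q[:,0]-.46,q[:,1]-.309)<.09);q=q[m]
r=cv2.minAreaRect((q[:,:2]*1000).astype(np.float32));print(r,cv2.boxPoints(r).round(0).tolist(),np.median(q[:,2]))
g=np.full((130,130),0,np.uint8)
i=((q[:,:2]-[.46,.309])*500+65).astype(int);g[i[:,0],i[:,1]]=255
cv2.imwrite("pics/fork.png",cv2.resize(np.hstack([g[::-1,::-1]]),(400,400),interpolation=0))
np.save("forkq.npy",q)
E
```

```text
t: 12.1
tool_pos: [0.4982, -0.205, 0.175]
tcp_rot: [179.9, -0.2, 2.1]
contact_force: [0.0, 2.0, -2.5]
opening: 0.0236
grip_force: 30.0
t: 13.2
tool_pos: [0.4989, -0.2055, 0.3283]
tcp_rot: [179.7, -0.5, 2.1]
contact_force: [0.0, -0.4, -3.4]
opening: 0.0233
grip_force: 30.0
((460.57745361328125, 308.9571228027344), (88.37627410888672, 83.49999237060547), 77.17073059082031) [[410.0, 275.0], [491.0, 257.0], [511.0, 343.0], [430.0, 361.0]] 0.12899913778826788
```

View pics/s2.png

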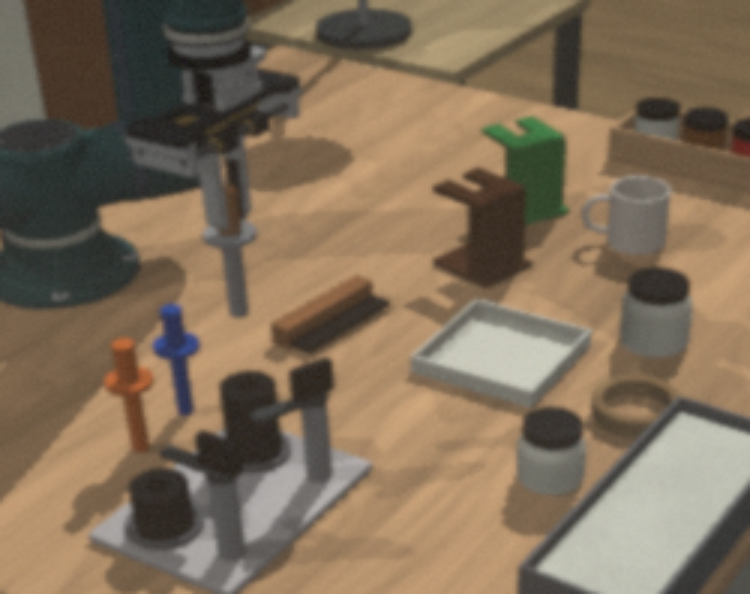

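The spindle is out at (235,240) and the roller still stands in its nest at (250,415). The brown fork at (490,200) opens toward the robot. I'll carry the spindle to the fork's mouth side.

```bash
python3 -m jog '[[-4,-18,0,0],[-7.6,-34,0,0],[-7.6,-36,0,0],[-7.6,-36,0,0],[-7.6,-36,0,0],[-7.6,-36,0,0],[-7.6,-36,0,0],[-7.6,-36,0,0],[-7.6,-36,0,0],[-7.6,-36,0,0],[-7.6,-36,0,0],[-7.6,-36,0,0],[-7.6,-36,0,0],[-7.6,-36,0,0],[-7.6,-36,0,0],[-4,-19,0,0]]'; python3 -m jog '[[0,0,0,-0.13],[0,0,0,-0.13],[0,0,0,-0.13],[0,0,0,-0.13],[0,0,0,0],[0,0,0,0]]'
python3 look.py w3; python3 - <<'E'
from h import *
z=np.load("wrist.npz");im,d,K,T=[z[k] for k in("im","d","K","T")];p=cloud(d,K,T);q=p.reshape(-1,3)
m=(q[:,2]>.12)&(q[:,2]<.14)&(np.hypot(q[:,0]-.46,q[:,1]-.309)<.07);q=q[m]
r=cv2.minAreaRect((q[:,:2]*1000).astype(np.float32));print(len(q),r,cv2.boxPoints(r).round(0).tolist(),np.median(q[:,2]))
a=np.radians(-12.5);e=np.array([np.cos(a),np.sin(a)]);f=np.array([-e[1],e[0]])
l=(q[:,:2]-[.4546,.3095])@np.c_[e,f]*1000
print(np.percentile(l,[.5,99.5],axis=0).round(1))
for s in(-25,-15,-5,5):
    y=np.sort(l[abs(l[:,0]-s)<3][:,1]);i=np.argmax(np.diff(y));print(s,y[i].round(1),y[i+1].round(1),y[0].round(1),y[-1].round(1))
E
```

```text
t: 14.9
tool_pos: [0.361, 0.3321, 0.3198]
tcp_rot: [179.9, 0.3, 2.3]
contact_force: [-0.1, -1.1, -2.8]
opening: 0.0235
grip_force: 30.0
t: 15.5
tool_pos: [0.3628, 0.3297, 0.3209]
tcp_rot: [180.0, 0.2, 31.7]
contact_force: [-0.2, -0.1, -4.0]
opening: 0.0237
grip_force: 30.0
4014 ((462.7255859375, 309.86297607421875), (89.64358520507812, 84.03514099121094), 76.9951171875) [[412.0, 276.0], [494.0, 257.0], [514.0, 344.0], [432.0, 363.0]] 0.13013629301610385
[[-33.8 -39.4]
 [ 49.2  44.1]]
-25 -10.6 15.4 -39.2 44.2
-15 -10.8 15.3 -40.0 44.1
-5 -10.7 15.3 -39.8 43.8
5 -10.9 15.0 -39.3 43.5
```

View pics/w3.png

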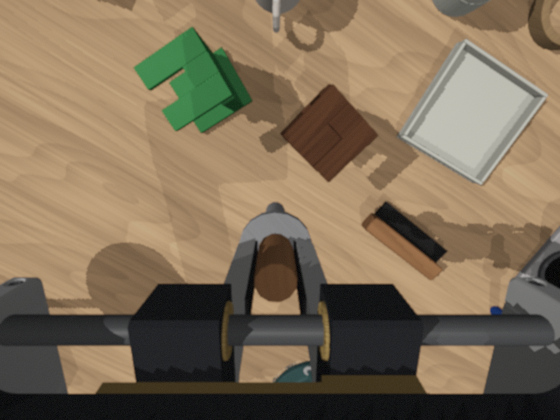

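The view shows the brown fork at (330,132) with its slot open toward the lower left. The held spindle's flange is at (275,240). The seat works out at (0.4561,0.3115) with yaw -13°. I'll check the spindle's tilt in the grip from the same picture.

```bash
python3 - <<'E'
from h import *
z=np.load("wrist.npz");im,d,K,T=[z[k] for k in("im","d","K","T")];p=cloud(d,K,T);q=p.reshape(-1,3)
t=robot.sense()['tool_pos'];print(t)
near=q[np.hypot(q[:,0]-t[0],q[:,1]-t[1])<.04]
h=near[:,2]-t[2]
for lo,hi in((.03,.05),(-.014,-.007),(-.13,-.03)):
    s=near[(h>lo)&(h<hi)]
    if len(s)<5: print(lo,len(s));continue
    r=cv2.minEnclosingCircle((s[:,:2]*1000).astype(np.float32));print(lo,len(s),np.round(r[0],1),round(r[1],1),np.percentile(s[:,2]-t[2],[2,50,98]).round(4))
s=near[(h>-.016)&(h<-.004)]
A=np.c_[s-s.mean(0)];print(np.linalg.svd(A)[2][2] if len(s)>5 else 0)
s=near[(h>.034)&(h<.047)];print(np.linalg.svd(s-s.mean(0))[2][2])
E
```

```text
[0.36305505 0.32967503 0.32133681]
0.03 2531 [371.  333.5] 24.2 [0.0307 0.0394 0.0491]
-0.014 1467 [366.  330.8] 25.1 [-0.0127 -0.0105 -0.009 ]
-0.13 137 [364.7 330. ] 9.3 [-0.1131 -0.0972 -0.0811]
[0.07191643 0.04295825 0.99648513]
[-0.02009648 -0.01094373  0.99973815]
```

```bash
python3 -m jog '[[7.4,5.6,0,0],[7.4,5.6,0,0],[0,0,20,0],[0,0,30,0],[0,0,30,0],[0,0,30,0],[0,0,30,0],[0,0,23,0],[0,0,0,0],[0,0,0,0]]'
cat > rel.py <<'E'
from h import *
im,d,K,T=shot("wrist");p=cloud(d,K,T);q=p.reshape(-1,3);t=robot.sense()['tool_pos'];print(t)
near=q[np.hypot(q[:,0]-t[0],q[:,1]-t[1])<.04];h=near[:,2]-t[2]
s=near[(h>-.015)&(h<-.006)];r=cv2.minEnclosingCircle((s[:,:2]*1000).astype(np.float32));print("flange",len(s),np.round(r[0],1),round(r[1],1),np.median(s[:,2]),np.linalg.svd(s-s.mean(0),full_matrices=False)[2][2])
a=np.radians(-13);e=np.array([np.cos(a),np.sin(a)]);f=np.array([-e[1],e[0]])
l=(q[:,:2]-[.4561,.3117])@np.c_[e,f]*1000
m=(abs(q[:,2]-.13)<.006)&(abs(l[:,1])<50)&(l[:,0]>-45)&(l[:,0]<60);l=l[m]
print(np.percentile(l,[.5,99.5],axis=0).round(1).tolist(),np.median(q[m][:,2]))
for s in(-25,-15,-5,5):
    y=np.sort(l[abs(l[:,0]-s)<3][:,1])
    if len(y)>3: i=np.argmax(np.diff(y));print(s,y[i].round(1),y[i+1].round(1))
cv2.imwrite("pics/rel.png",im[:,:,::-1])
E
python3 rel.py
```

```text
t: 16.55
tool_pos: [0.3829, 0.3279, 0.1596]
tcp_rot: [180.0, 0.0, 31.8]
contact_force: [-0.5, 1.0, -2.2]
opening: 0.0232
grip_force: 30.0
[0.38348381 0.32843365 0.16084398]
flange 1502 [386.2 329.1] 25.2 0.1494988636554475 [0.039103   0.01944693 0.99904593]
[[-35.0, -41.7], [47.9, 41.5]] 0.1301969631114969
-25 -13.2 12.9
-15 -13.2 13.1
-5 -13.0 12.4
5 -12.9 12.8
```

View pics/rel.png

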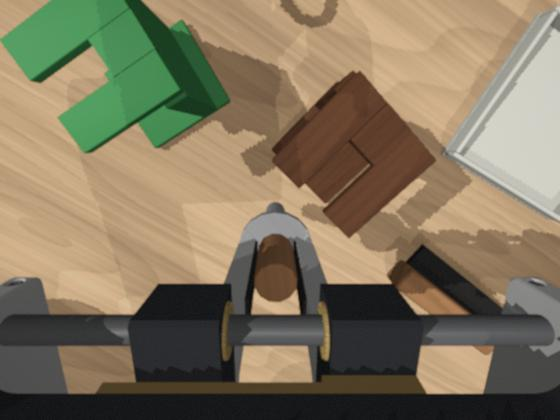

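The slot is right ahead at (345,170) and the seat estimate is confirmed to within 0.3 mm. The flange underside is about 11 mm above the arms. Inserting now.

```bash
python3 -m jog '[[6.6,6.7,0,0],[6.6,6.7,0,0],[6.6,6.7,0,0],[6.6,6.7,0,0],[0,0,0,0]]'; python3 -m jog '[[6.6,6.7,0,0],[6.6,6.7,0,0],[6.6,6.7,0,0],[6.6,6.7,0,0],[0,0,0,0],[0,0,0,0]]'; python3 rel.py
```

```text
t: 17.1
tool_pos: [0.4204, 0.3187, 0.1595]
tcp_rot: [180.0, -0.0, 31.8]
contact_force: [0.2, -0.1, -3.2]
opening: 0.0237
grip_force: 30.0
t: 17.7
tool_pos: [0.4556, 0.3103, 0.1593]
tcp_rot: [-180.0, 0.0, 31.8]
contact_force: [-0.5, -0.6, -3.3]
opening: 0.0236
grip_force: 30.0
[0.45530676 0.31039181 0.15930696]
flange 1504 [459.  311.7] 25.3 0.1491234932677234 [0.04118647 0.02261307 0.99889555]
[[-34.5, -41.5], [48.3, 41.6]] 0.13022702040335962
-25 13.5 14.0
-15 18.4 19.0
-5 28.2 28.7
5 30.3 30.8
```

```bash
python3 -m jog '[[0,0,4,0],[0,0,4,0],[0,0,0,0]]'; python3 -m jog '[[0,0,2,0],[0,0,0,0],[0,0,0,0]]';python3 -m jog '[[0,0,1,0],[0,0,0,0],[0,0,0,0]]'
```

```text
t: 18.05
tool_pos: [0.4547, 0.3102, 0.1504]
tcp_rot: [-180.0, 0.1, 31.9]
contact_force: [-0.8, 0.5, -3.3]
opening: 0.0238
grip_force: 30.0
t: 18.35
tool_pos: [0.4554, 0.3104, 0.1494]
tcp_rot: [180.0, 0.0, 31.8]
contact_force: [0.2, -0.2, -3.3]
opening: 0.0234
grip_force: 30.0
t: 18.65
tool_pos: [0.4555, 0.3104, 0.1485]
tcp_rot: [180.0, -0.0, 31.8]
contact_force: [-0.2, -0.2, -3.3]
opening: 0.0236
grip_force: 30.0
```

```bash
python3 -m jog '[[0,0,1,0],[0,0,0,0],[0,0,0,0]]'; python3 -m jog '[[0,0,1,0],[0,0,0,0],[0,0,0,0]]'; python3 rel.py
```

```text
t: 18.95
tool_pos: [0.4556, 0.3105, 0.1483]
tcp_rot: [180.0, -0.1, 31.8]
contact_force: [-1.9, -0.8, 2.1]
opening: 0.0237
grip_force: 30.0
t: 19.25
tool_pos: [0.4556, 0.3105, 0.1483]
tcp_rot: [180.0, -0.1, 31.9]
contact_force: [-3.9, -0.5, 6.1]
opening: 0.0237
grip_force: 30.0
[0.45561654 0.31050772 0.148293  ]
flange 1507 [459.1 311.8] 25.2 0.13822610395311313 [0.04488426 0.02989697 0.99854473]
[[-34.6, -41.6], [48.3, 41.6]] 0.13024897163062615
-25 -40.7 13.6
-15 -39.6 17.7
-5 34.2 34.7
5 31.7 32.1
```

Flange is seated (top at 138 mm). Releasing and rising.

```bash
python3 -m jog '[[0,0,-1,0],[0,0,0,0],[0,0,0,0],[0,0,0,0],[0,0,0,0],[0,0,0,0],[0,0,0,0],[0,0,-10,0],[0,0,-20,0],[0,0,-35,0],[0,0,-40,0],[0,0,-40,0],[0,0,0,0],[0,0,0,0]]' 1
python3 - <<'E'
from h import *
im,d,K,T=shot("wrist");p=cloud(d,K,T);q=p.reshape(-1,3)
w=q[np.hypot(q[:,0]-.456,q[:,1]-.312)<.04]
for lo,hi in((.17,.195),(.134,.142)):
    s=w[(w[:,2]>lo)&(w[:,2]<hi)];r=cv2.minEnclosingCircle((s[:,:2]*1000).astype(np.float32));print(len(s),np.round(r[0],1),round(r[1],1),np.median(s[:,2]),np.linalg.svd(s-s.mean(0),full_matrices=False)[2][2].round(3))
im,d,K,T=shot("top");q=cloud(d,K,T).reshape(-1,3)
w=q[(np.hypot(q[:,0]-.497,q[:,1]+.205)<.045)&(abs(q[:,2]-.112)<.006)];print("drum",len(w),cv2.minEnclosingCircle((w[:,:2]*1000).astype(np.float32)))
w=q[(abs(q[:,0]-.63)<.13)&(abs(q[:,1]-.13)<.12)&(q[:,2]>.001)&(q[:,2]<.009)]
for a in(0,1): print(np.histogram(w[:,a],bins=26)[0])
im2=im[170:240,200:280];cv2.imwrite("pics/tray.png",cv2.resize(im2,(560,490))[:,:,::-1])
hsv=cv2.cvtColor(im,cv2.COLOR_RGB2HSV);m=((hsv[...,1]<50)&(hsv[...,2]>110)).astype(np.uint8);m[:, :200]=0;m[:,280:]=0;m[:175]=0;m[240:]=0
n,L,st,c=cv2.connectedComponentsWithStats(m);i=1+st[1:,4].argmax();ys,xs=np.where(L==i);r=cv2.minAreaRect(np.c_[xs,ys].astype(np.float32));print(st[i],r,[onplane(b,.02,K,T).round(3).tolist() for b in cv2.boxPoints(r)])
E
```

```text
t: 20.7
tool_pos: [0.456, 0.3107, 0.2945]
tcp_rot: [180.0, -0.2, 31.8]
contact_force: [-0.6, -0.6, 0.4]
opening: 0.0937
grip_force: 0.0
457 [455.5 309.2] 11.9 0.187909178578605 [0.329 0.201 0.923]
876 [455.5 309. ] 25.8 0.13815529543300353 [0.006 0.002 1.   ]
drum 233 ((496.876953125, -203.35594177246094), 29.55797004699707)
[ 51  45  49  59 104 117 121 120 124 119 120 118 115 101 120 112 113 118
 104  34  52  39  45  53  45  46]
[ 57  64  48  53 108 114 108 111 108 114 119 116 101 110 113 116 109 105
 117  97  43  47  48  37  41  40]
[ 217  182   47   48 2063] ((239.41485595703125, 205.4329376220703), (46.315467834472656, 46.121097564697266), 88.40885925292969) [[0.691, 0.205, 0.02], [0.699, 0.044, 0.02], [0.537, 0.036, 0.02], [0.53, 0.193, 0.02]]
```

The spindle hangs level: flange centre (455.5,309), top at 138 mm. Now the bare roller.

```bash
python3 -m jog '[[0,0,0,0.13],[0,0,0,0.13],[0,0,0,0.13],[0,0,0,0.13],[1.8,39.7,0,0],[1.8,39.7,0,0],[1.8,39.7,0,0],[1.8,39.7,0,0],[1.8,39.7,0,0],[1.8,39.7,0,0],[1.8,39.7,0,0],[1.8,39.7,0,0],[1.8,39.7,0,0],[1.8,39.7,0,0],[1.8,39.7,0,0],[1.8,39.7,0,0],[1.8,39.7,0,0],[0,0,0,0],[0,0,0,0]]' 1
python3 look.py w4; python3 - <<'E'
from h import *
z=np.load("wrist.npz");im,d,K,T=[z[k] for k in("im","d","K","T")];q=cloud(d,K,T).reshape(-1,3)
w=q[(np.hypot(q[:,0]-.497,q[:,1]+.205)<.045)&(abs(q[:,2]-.112)<.004)];print("drum",len(w),cv2.minEnclosingCircle((w[:,:2]*1000).astype(np.float32)),np.median(w[:,2]))
E
```

```text
t: 22.7
tool_pos: [0.4966, -0.2047, 0.2901]
tcp_rot: [-179.8, 0.2, 2.0]
contact_force: [-0.2, -0.3, -1.1]
opening: 0.0942
grip_force: 0.0
drum 1479 ((497.0692138671875, -204.93240356445312), 29.816009521484375) 0.11210170314547924
```

View pics/w4.png

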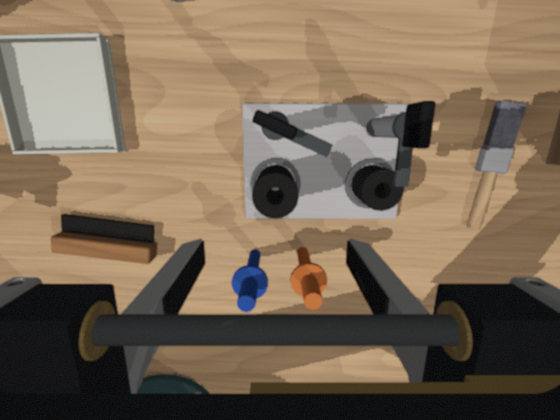

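The bare roller stands at (275,190), with the lock arm clear at (300,135). Straight down to grip it.

```bash
python3 -m jog '[[0,0,25,0],[0,0,38,0],[0,0,38,0],[0,0,38,0],[0,0,33,0],[0,0,20,0],[0,0,15,0],[0,0,0,0],[0,0,0,0]]' 1;  python3 -m jog '[[0,0,0,0],[0,0,0,0],[0,0,0,0],[0,0,0,0],[0,0,0,0],[0,0,0,0],[0,0,0,0],[0,0,0,0]]' 0
```

```text
t: 23.65
tool_pos: [0.4979, -0.2041, 0.0863]
tcp_rot: [180.0, -0.1, 2.1]
contact_force: [0.5, 0.5, 0.2]
opening: 0.0938
grip_force: 0.0
t: 24.45
tool_pos: [0.4976, -0.2044, 0.0859]
tcp_rot: [180.0, -0.0, 2.1]
contact_force: [0.7, 2.0, 2.8]
opening: 0.0603
grip_force: 30.0
```

```bash
python3 -m jog '[[0,0,-5,0],[0,0,-10,0],[0,0,-25,0],[0,0,-35,0],[0,0,-35,0],[0,0,-35,0],[0,0,-25,0],[6,-15,0,0],[12.9,-31.8,0,0],[12.9,-31.8,0,0],[12.9,-31.8,0,0],[12.9,-31.8,0,0],[12.9,-31.8,0,0],[12.9,-31.8,0,0],[12.9,-31.8,0,0],[12.9,-31.8,0,0],[12.9,-31.8,0,0],[6.6,-17,0,0],[0,0,0,0],[0,0,0,0]]'
python3 - <<'E'
from h import *
s=robot.sense();print(s['tool_pos'])
im,d,K,T=shot("wrist");q=cloud(d,K,T).reshape(-1,3);t=s['tool_pos']
m=(q[:,2]>.018)&(q[:,2]<.035)&(abs(q[:,0]-.615)<.12)&(abs(q[:,1]-.118)<.12);w=q[m]
r=cv2.minAreaRect((w[:,:2]*1000).astype(np.float32));print(len(w),r)
w=q[(np.hypot(q[:,0]-t[0],q[:,1]-t[1])<.045)&(abs(q[:,2]-t[2]-.027)<.006)];print("drumtop",len(w),np.median(w[:,2]),np.linalg.svd(w-w.mean(0),full_matrices=False)[2][2].round(3))
E
```

```text
t: 26.45
tool_pos: [0.614, 0.1178, 0.2543]
tcp_rot: [179.9, 0.1, 2.1]
contact_force: [1.0, -0.6, -2.8]
opening: 0.06
grip_force: 30.0
[0.6139838  0.11778838 0.25425067]
1429 ((635.5955810546875, 136.51150512695312), (204.61373901367188, 194.80581665039062), 2.6192421913146973)
drumtop 7239 0.2805966400456034 [ 0.008 -0.005  1.   ]
```

```bash
python3 -m jog '[[0,0,25,0],[0,0,35,0],[0,0,35,0],[0,0,30,0],[0,0,20,0],[0,0,14,0],[0,0,8,0],[0,0,0,0],[0,0,0,0]]'; python3 -m jog '[[0,0,3,0],[0,0,2,0],[0,0,0,0],[0,0,0,0]]';  python3 -m jog '[[0,0,1.5,0],[0,0,0,0],[0,0,0,0]]'
```

```text
t: 27.4
tool_pos: [0.6154, 0.1178, 0.0899]
tcp_rot: [180.0, -0.1, 2.0]
contact_force: [0.1, -0.2, -3.3]
opening: 0.0606
grip_force: 30.0
t: 27.8
tool_pos: [0.6146, 0.1182, 0.0836]
tcp_rot: [180.0, -0.0, 2.1]
contact_force: [0.7, -0.7, -3.0]
opening: 0.0601
grip_force: 30.0
t: 28.1
tool_pos: [0.6145, 0.1181, 0.0818]
tcp_rot: [180.0, 0.0, 2.1]
contact_force: [-0.2, -0.7, -3.1]
opening: 0.06
grip_force: 30.0
```

```bash
python3 -m jog '[[0,0,1.5,0],[0,0,0,0],[0,0,0,0]]';  python3 -m jog '[[0,0,1,0],[0,0,0,0],[0,0,0,0]]';  python3 -m jog '[[0,0,1,0],[0,0,0,0],[0,0,0,0]]'
```

```text
t: 28.4
tool_pos: [0.6145, 0.1181, 0.0803]
tcp_rot: [180.0, 0.0, 2.0]
contact_force: [0.1, 0.6, -4.4]
opening: 0.0601
grip_force: 30.0
t: 28.7
tool_pos: [0.6145, 0.1181, 0.0794]
tcp_rot: [180.0, 0.0, 2.0]
contact_force: [0.3, -0.4, -2.5]
opening: 0.06
grip_force: 30.0
t: 29.0
tool_pos: [0.6148, 0.1181, 0.079]
tcp_rot: [180.0, -0.0, 2.1]
contact_force: [-1.0, 0.1, -1.7]
opening: 0.0603
grip_force: 30.0
```

```bash
python3 -m jog '[[0,0,0.5,0],[0,0,0,0],[0,0,0,0],[0,0,0,0],[0,0,0,0],[0,0,0,0],[0,0,0,0],[0,0,-10,0],[0,0,-30,0],[0,0,-45,0],[0,0,-45,0],[-20,0,-45,0],[-40,0,0,0],[-40,0,0,0],[-40,0,0,0],[-40,0,0,0],[-30,0,0,0],[0,0,0,0],[0,0,0,0]]' 1
python3 - <<'E'
from h import *
im,d,K,T=shot("scene");cv2.imwrite("pics/end.png",cv2.resize(im[90:310,150:400],(750,594))[:,:,::-1])
im,d,K,T=shot("wrist");q=cloud(d,K,T).reshape(-1,3)
w=q[(np.hypot(q[:,0]-.614,q[:,1]-.118)<.05)&(abs(q[:,2]-.105)<.006)];print("drum",len(w),cv2.minEnclosingCircle((w[:,:2]*1000).astype(np.float32)),np.linalg.svd(w-w.mean(0),full_matrices=False)[2][2].round(3))
E
```

```text
t: 30.9
tool_pos: [0.4049, 0.1106, 0.2542]
tcp_rot: [-180.0, -0.2, 2.1]
contact_force: [0.3, -0.3, -1.0]
opening: 0.0938
grip_force: 0.0
drum 1267 ((606.53564453125, 117.39791870117188), 28.79024314880371) [-0.05  -0.003  0.999]
```

View pics/end.png

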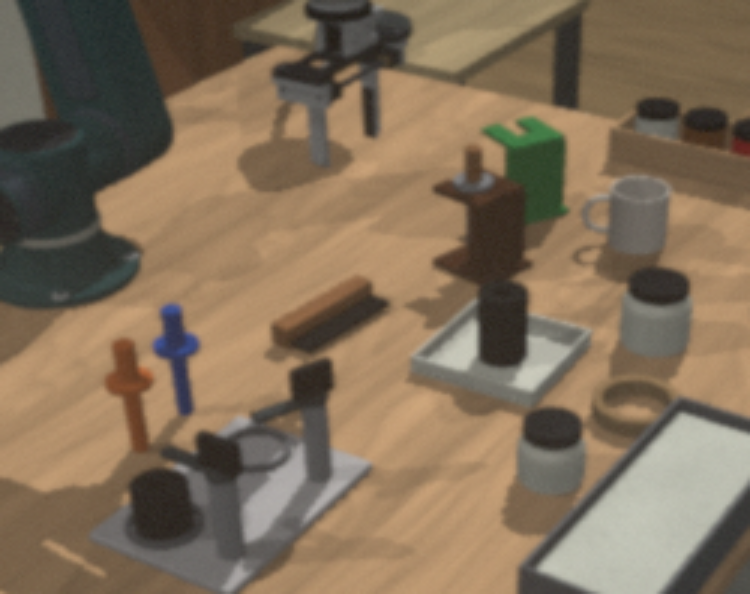

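The roller stands upright in the tray at (502,325). The spindle hangs in the brown fork at (473,180), and nothing else has moved. Handing in.

```bash
python3 -c "
from plant import robot
print(robot.job_done())"
```

```text
the job is handed in; nothing more can be done
None
```

I handed the job in at about 31 s: the lock is turned off the flange, the spindle hangs level in the dark fork, the bare roller stands upright in the white tray, and the final camera picture shows nothing else moved.

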